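# Tuck the organiser's cover flap under its lip and shut the drawer

## Task

The wall desk is about to be folded up, so close the white organiser for it with fingertip pushes alone: fold its blue cover flap down over the clip tray and push it along until its free edge is tucked well under the black lip and stays there by itself, and push the small grey drawer fully shut. Do not lift the organiser or shove it out of its place, and leave everything else on the desk where it stands.

Things in the scene. Friction and masses are not known exactly. Their poses are not given: they have to be found in the camera images.
- organiser: White plastic desk organiser, 110 (x) by 180 (y) by 58 high, standing loose on the desk on a weighted base (about 1.8 kg). Origin: centre of its underside; z up. Its front, with the drawer, faces its -x. Its top is an open clip tray, 16 deep, that the flap covers. A black lip stands over the +y end of the tray; beyond it a yellow note block lies, its top 60 above the desk.
- flap (a joint): Fold angle of the blue flap, rad: 0 flat over the tray (end stop), 1.0 to 1.35 at the start, 1.7 at most. A weak spring (about 1 N at the free edge when flat) lifts it again when let go, unless its edge is under the lip. Closing brings the free edge down towards organiser +y. Rigid plate 100 (along the hinge) by 100 (hinge to free edge) by 3 thick, hinge line at mid-thickness.
- flap_slide (a joint): How far the flap has been pushed in its own plane, away from the hinge (towards organiser +y when flat), m: 0 to 0.014 (end stop). It rubs with about 1.5 N and stays where it is left. At 0 the flat flap's free edge is 5 mm short of the lip; at 0.014 it lies 9 mm under it. It can pass beneath the lip only while it is held down flat.
- hinge_line (a point): Middle of the flap's hinge line, fixed on the organiser at its (0, -75, 60) mm. Axes are the organiser's.
- flap_ridge (a point): On the flap's outer face (upper when flat), mid-width, at the foot of the hinge-side face of the thumb ridge, 62 mm from the hinge line while flap_slide is 0. The ridge is 60 long (parallel to the hinge), 6 wide, 7 high: a fingertip pressed on the plate on the hinge side of it can push it along. Axes: y from hinge to free edge, z out of the outer face.
- flap_edge (a point): Middle of the flap's free edge, half-way through its thickness, 100 mm from the hinge line while flap_slide is 0. Same axes as flap_ridge.
- lip_edge (a point): Middle of the lower rim of the black lip's free edge, fixed on the organiser at its (0, 30, 64.5) mm. The lip is 60 wide (x), 5 thick, and runs from here towards +y; the flat flap's top lies 3 mm below its underside. The lip stops the flap.
- drawer (a joint): How far the small drawer stands open, m: 0 fully shut (end stop), grows as it comes out to the organiser's -x; it starts 20 to 38 mm open. It slides with about 1 N and stays where it is left.
- drawer_pull (a point): Centre of the outer face of the drawer's pull, a grey block 50 wide, 14 high, standing 14 out from the drawer's 90 by 30 grey front panel; 23 mm above the desk (block from 16 to 30 mm). Pushed towards the organiser's +x it shuts the drawer. When shut this point is at the organiser's (-73, 25, 23) mm.
- cup: Bystander: grey ceramic cup, 80 across, 85 high. Origin: centre of its underside.
- magnifier: Bystander: chrome magnifier on a round foot 90 across; lens ring 98 across, top at 199. Origin: centre of its underside.
- phone_dock: Bystander: bamboo phone dock with a black phone leaning in it, 85 by 85, 145 high. Origin: centre of its underside.
- succulent: Bystander: succulent in a terracotta pot, 80 across, 112 high. Origin: centre of its underside.
- tape_roll: Bystander: orange tape roll lying flat, 70 across, 18 high. Origin: centre of its underside.
- glasses_case: Bystander: blue glasses case, 155 (x) by 55 by 38 high. Origin: centre of its underside.
Things that resemble listed ones, but are neither listed nor needed, are in the scene too. Leave any purple look-alike of the organiser alone.

How it is judged:
By the outcome, as a careful person would: the job done as asked, in the order asked, and still so for the second after the job is handed in, with the robot touching nothing.
It also fails if it takes over 48 s, if anything falls off the work surface, if the arm or the gripper's body presses on something with over 40 N, if the wrist force passes 120 N, or if a joint passes its speed limit or range.

## Robot

A 6-joint arm with a two-finger parallel gripper is mounted at the origin on the work surface. World frame = base frame: x ahead of the robot, y to its left, z up, the work surface at z = 0. Lengths are in m, angles in rad, forces in N, time in s.
With the tool pointing down it reaches from about 0.275 to 0.85 m from the base axis. Payload 19 kg.
Tool frame: the origin (TCP) lies where the fingers leave the gripper's body, on its centre line; the fingertips stand 73 mm ahead of it and the grasp point (between the pads) lies 54 mm ahead of it; z points along the fingers, y is the line along which they close (so a half turn about z gives the same grasp; the last joint's range is limited). The gripper opens to 85 mm and grips with 20 to 120 N. Pads are 22 mm wide; open, the fingers measure 114 mm over their backs; the gripper's body (76 mm by 85 mm) begins 54 mm behind the grasp point. The pads swing forward as they close: fully open they stand 13 mm farther back than shut.
Start: joints at [-1.445, 0.15, 1.437, -0, 1.554, -0.134], TCP at [0.148, -0.556, 0.304] pointing down, gripper open.
Joint ranges: [-2.8, 2.8], [-0.68, 2.1], [0.12, 2.68], [-1.39, 4.53], [0.16, 2.79], [-2.81, 2.81]. Speed limits (rad/s): [1.89, 1.89, 2.22, 3.01, 3.01, 3.01].

## Interface

Orientations are given as [roll, pitch, yaw] about the fixed x, y, z axes, in that order (R = Rz(yaw) Ry(pitch) Rx(roll)).
In Python, from workcell import sense, grab_frame, camera_model, close_job, boxes_of gives the robot as it stands.
- The arm moves only by the tool move_arm, never from a script. Its argument "moves" is a list that holds one entry, the list of rows, each a list of 7 numbers: the turn, a rotation vector about the world's x, y, z in rad, then the shift along the world's x, y, z in m, then the gripper command: -1 is fully open, 1 is shut, values between are in proportion. A call has exactly 10 rows; each row shifts and turns the commanded pose from where the row before left it; what a row does not reach is not made up. A row lasts 1/8 s, in which the tool goes at most 62.5 mm and 10.7 degrees, less where a joint would pass 70% of its speed; a pose out of reach is approached as far as the arm can. A call is refused whole if a number of a shift passes 0.0625 or a number of a turn 0.188, either way. A call with a gripper value outside its range is refused whole. The fingers move at their own pace and stop on an object; "force" is the grip in N (left out, the last holds). Time passes only in rows, so rows that do not move let the fingers close, or fill a call up. It gives the time, the measured TCP pose, the force and the opening at its end, in the units of the state.
- sense(): the state, without advancing time (a new reading comes with each control period).
- grab_frame(name): name is "side" or "top" or "wrist"; returns the picture (400x640x3 uint8, red, green, blue); there is no depth.
- camera_model(name): a dict with "fovy" (degrees; the focal length in pixels is half the picture's height over the tangent of half this angle, whatever the lens; pixels are square), "cx", "cy" (the principal point, pixels), "T" (4x4, takes a point from camera to world coordinates). Camera axes: x right, y down, z forward; pixel columns grow to the right and rows downward; lengths in m; the calibration is good to about 2 mm. A picture is of the moment at which its call begins: read the wrist's pose just before it. camera_model takes no time and is no camera call; for the wrist camera it gives the pose at the moment of the call.
- close_job(): hands the job in, once; it reports no verdict.
Trained networks look in the newest picture that a camera, given by its name, has taken for a name from the list of things; names that differ only in an ending like _2 or _b are one class to them, and where a whole thing is asked for, a point or a joint stands for the part that bears it (a point fixed in the world has none). Each returns a list of dicts, best first, with "conf" (0 to 1); they miss things now and then, are a little off and sometimes report something else, mostly with a low value. They report only what shows in the picture. A call takes as long as a camera call. They do not tell look-alikes from the thing itself.
- boxes_of(camera, name): "location" ([column, row] in pixels, amid what is visible of it).
The state is a dict: "t": time; "qpos": joint angles; "joint_vel": joint speeds; "joint_torque": joint torques, N m; "ee_pos": TCP position; "eef_rot": TCP orientation; "force": force on the tool from outside, world axes, zero at the start; "wrist_torque": the same for the moment, N m; "grip_width": finger opening in m.
Only numpy, scipy, OpenCV 4.12 (cv2) and the standard library are available. Lean on these libraries where they do the work, as an engineer would, in place of code of your own. Each camera call takes 0.05 s, during which the arm holds its last target. There are 200 camera calls.

## Working session

There is one attempt and no reset: what is moved stays moved. The work goes in short steps, Python scripts to look and compute and a tool call to move; the robot and the scene stay as the last step left them, time stands still between calls to the robot, and variables do not carry over. Pictures are saved under pics/ and viewed, on a budget of 10 in all, crops included, one or two more only if the job needs it, and the job is handed in when it is done.

Besides the shell and the picture viewer there is one more tool, called after "Call:" as name(argument=value, ...) on one line, values as JSON. move_arm: Moves the arm, as the interface text tells. Its arguments: {"type":"object","properties":{"moves":{"type":"array"},"force":{"type":"number"}},"required":["moves"]}

```bash
mkdir -p pics; ls
cat > h.py <<'E'
import numpy as np, cv2
from workcell import sense, grab_frame, camera_model, close_job, boxes_of
def K(m): 
    f=200/np.tan(np.radians(m["fovy"])/2); return f,m["cx"],m["cy"]
def proj(m,P):
    f,cx,cy=K(m); T=np.array(m["T"]); P=np.atleast_2d(P); c=(P-T[:3,3])@T[:3,:3]
    return np.c_[f*c[:,0]/c[:,2]+cx, f*c[:,1]/c[:,2]+cy]
def onz(m,uv,z):
    f,cx,cy=K(m); T=np.array(m["T"]); d=T[:3,:3]@np.array([(uv[0]-cx)/f,(uv[1]-cy)/f,1]); o=T[:3,3]
    return o+d*(z-o[2])/d[2]
def save(n,im): cv2.imwrite("pics/"+n,im[:,:,::-1])
E
python3 - <<'E'
from h import *
s=sense(); print({k:np.round(v,3).tolist() for k,v in s.items()})
for c in("side","top"):
    im=grab_frame(c); save(c+"0.png",im); m=camera_model(c); print(c,m["fovy"],m["cx"],m["cy"],np.round(m["T"],3).tolist())
    for n in ("organiser","flap","lip_edge","flap_edge","flap_ridge","hinge_line","drawer_pull","drawer"):
        print(n,[(np.round(b["location"]).tolist(),round(b["conf"],2)) for b in boxes_of(c,n)][:4])
E
```

```text
pics
{'t': 0.0, 'qpos': [-1.445, 0.151, 1.438, -0.0, 1.554, -0.134], 'joint_vel': [0.0, 0.0, -0.002, 0.0, 0.0, -0.001], 'joint_torque': [-0.005, -71.305, -57.087, -0.001, 0.009, 0.0], 'ee_pos': [0.148, -0.556, 0.303], 'eef_rot': [-3.14, -0.0, 0.26], 'force': [0.145, -0.338, -0.082], 'wrist_torque': [0.004, 0.038, -0.049], 'grip_width': 0.085}
side 44.1894118220645 324.07056253691616 204.20294616976378 [[-0.936, -0.268, 0.226, 0.328], [-0.351, 0.725, -0.592, 0.783], [-0.005, -0.634, -0.773, 0.979], [0.0, 0.0, 0.0, 1.0]]
organiser [([368.0, 376.0], 0.96), ([327.0, 214.0], 0.66), ([370.0, 151.0], 0.23)]
flap [([351.0, 377.0], 0.7), ([338.0, 181.0], 0.55)]
lip_edge [([328.0, 217.0], 0.97), ([360.0, 373.0], 0.58)]
flap_edge [([347.0, 381.0], 0.97), ([340.0, 186.0], 0.7)]
flap_ridge [([348.0, 381.0], 0.84), ([336.0, 180.0], 0.76)]
hinge_line [([326.0, 219.0], 0.86), ([361.0, 372.0], 0.81)]
drawer_pull [([339.0, 236.0], 0.58), ([344.0, 347.0], 0.49), ([337.0, 180.0], 0.2)]
drawer [([344.0, 240.0], 0.67), ([348.0, 347.0], 0.54)]
top 46.01767236621582 319.47805845307465 187.6938418749999 [[0.167, -0.961, 0.222, 0.354], [-0.986, -0.164, 0.034, 0.074], [0.004, -0.225, -0.974, 1.178], [0.0, 0.0, 0.0, 1.0]]
organiser [([324.0, 200.0], 0.72), ([166.0, 257.0], 0.71)]
flap [([154.0, 245.0], 0.72), ([392.0, 273.0], 0.64), ([347.0, 202.0], 0.61)]
lip_edge [([326.0, 195.0], 0.73), ([169.0, 253.0], 0.68)]
flap_edge [([156.0, 246.0], 0.89), ([348.0, 202.0], 0.69)]
flap_ridge [([348.0, 202.0], 0.96)]
hinge_line [([167.0, 257.0], 0.94), ([322.0, 198.0], 0.82)]
drawer_pull [([304.0, 217.0], 0.79), ([197.0, 247.0], 0.75)]
drawer [([305.0, 218.0], 0.7), ([195.0, 246.0], 0.63), ([325.0, 197.0], 0.28)]
```

View pics/top0.png

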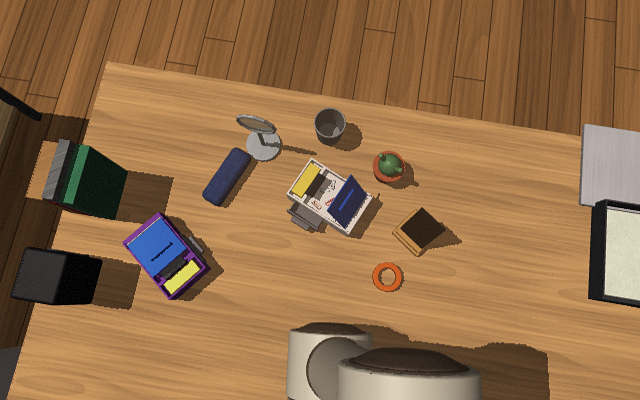

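View pics/side0.png

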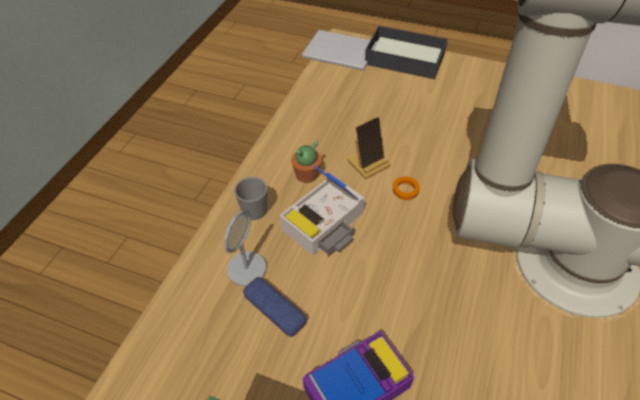

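The white organiser is at top (325,200) and side (325,212). The purple look-alike at top (166,257) and side (360,375) is to be left alone. The white body, yellow block on top and raised blue flap match the description. I'll confirm with one enlarged crop.

Run:
```python
from h import *
im=cv2.imread("pics/top0.png")[145:245,275:385]; im=cv2.resize(im,None,fx=7,fy=6,interpolation=cv2.INTER_CUBIC) 
im2=cv2.imread("pics/top0.png")[150:250,275:385]; im2=cv2.resize(im2,None,fx=6,fy=6,interpolation=cv2.INTER_CUBIC)
for i in range(0,110,10): cv2.putText(im2,str(275+i),(i*6,10),0,.35,(0,0,255)); cv2.line(im2,(i*6,12),(i*6,18),(0,0,255),1)
for i in range(10,100,10): cv2.putText(im2,str(150+i),(0,i*6),0,.35,(0,0,255)); 
cv2.imwrite("pics/crop1.png",im2)
m=camera_model("top")
for uv in [(325,200),(307,180),(350,202),(305,218),(331,127),(389,167),(263,145),(228,177),(388,277),(418,232)]: print(uv,np.round(onz(m,uv,0.05),3))
```

```text
(325, 200) [0.583 0.095 0.05 ]
(307, 180) [0.626 0.147 0.05 ]
(350, 202) [0.589 0.034 0.05 ]
(305, 218) [0.531 0.135 0.05 ]
(331, 127) [0.772 0.111 0.05 ]
(389, 167) [ 0.693 -0.048  0.05 ]
(263, 145) [0.696 0.272 0.05 ]
(228, 177) [0.6   0.341 0.05 ]
(388, 277) [ 0.426 -0.082  0.05 ]
(418, 232) [ 0.544 -0.139  0.05 ]
```

View pics/crop1.png

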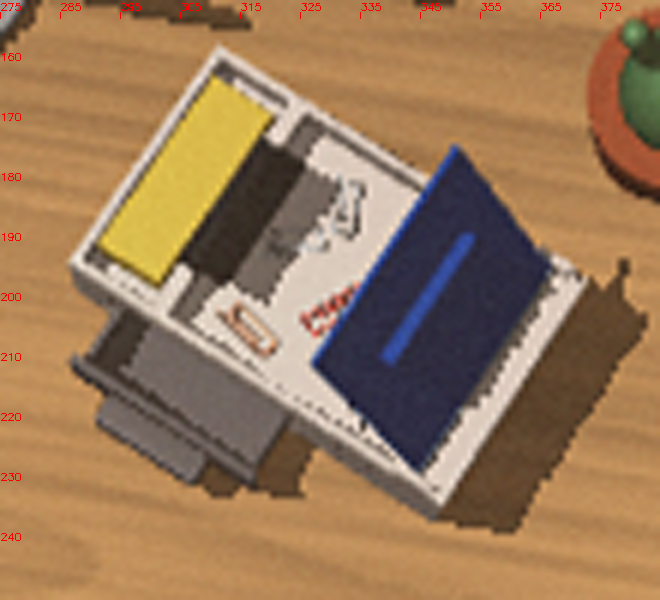

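```bash
cat > fit.py <<'E'
from h import *
from scipy.optimize import least_squares
m=camera_model("top")
c=lambda a:np.array(a)/6+np.array([275,150])-0.4
px=c([(75,263),(218,47),(587,278),(435,505),(457,147),(315,365),(550,262),(420,472),(100,422),(190,480)])
def model(p):
    x,y,w,th,d=p; R=np.array([[np.cos(w),-np.sin(w)],[np.sin(w),np.cos(w)]])
    ey,ez=-.075+.1*np.cos(th)-.0015*np.sin(th), .060+.1*np.sin(th)+.0015*np.cos(th)
    P=np.array([(-.055,.09,.058),(.055,.09,.058),(.055,-.09,.058),(-.055,-.09,.058),(.05,ey,ez),(-.05,ey,ez),(.05,-.0765,.06),(-.05,-.0765,.06),(-.073-d,.05,.03),(-.073-d,0,.03)])
    P[:,:2]=P[:,:2]@R.T+[x,y]; return P
r=least_squares(lambda p:(proj(m,model(p))-px).ravel(),[.59,.09,.5,1.2,.03],loss="soft_l1")
print(np.round(r.x,4)); print(np.round(r.fun.reshape(-1,2),1).tolist())
E
python3 fit.py
python3 - <<'E'
from h import *
m=camera_model("top")
for n in ("cup","magnifier","phone_dock","succulent","tape_roll","glasses_case"):
    grab_frame("top") if n=="cup" else 0
    print(n,[(np.round(b["location"]).tolist(),round(b["conf"],2),np.round(onz(m,b["location"],.04)[:2],3).tolist()) for b in boxes_of("top",n)][:2])
E
```

```text
[ 0.5968  0.0873 -0.4088  1.0226  0.0262]
[[-1.3, -0.1], [-0.4, -0.4], [0.0, -0.1], [1.2, -0.2], [0.2, -0.1], [-0.1, -0.0], [0.5, 1.1], [0.1, 0.4], [-1.3, -0.8], [0.7, 0.5]]
cup [([330.0, 128.0], 0.61, [0.773, 0.113])]
magnifier [([259.0, 138.0], 0.88, [0.717, 0.288])]
phone_dock [([419.0, 231.0], 0.91, [0.549, -0.143])]
succulent [([384.0, 164.0], 0.92, [0.701, -0.037])]
tape_roll [([395.0, 274.0], 0.82, [0.435, -0.098])]
glasses_case [([227.0, 175.0], 0.87, [0.607, 0.347]), ([322.0, 200.0], 0.38, [0.585, 0.103])]
```

The crop confirms the white organiser: black lip at (320,185), yellow block at (306,180), raised blue flap at (348,202) and an open grey drawer at (303,217). The fit gives its origin at (0.597, 0.087), yaw -0.41, flap at about 1.02 rad and drawer about 26 mm open. I'll move above the hinge side with the fingers shut.

Call:
move_arm(moves=[[[0,0,0.09,0.036,0.049,0,1],[0,0,0.09,0.036,0.049,0,1],[0,0,0.09,0.036,0.049,0,1],[0,0,0.09,0.036,0.049,0,1],[0,0,0.09,0.036,0.049,0,1],[0,0,0.09,0.036,0.049,0,1],[0,0,0.09,0.036,0.049,0,1],[0,0,0.09,0.036,0.049,0,1],[0,0,0.09,0.036,0.049,0,1],[0,0,0.09,0.036,0.049,0,1]]])

```text
t: 2.5
ee_pos: [0.5086, -0.0638, 0.3041]
eef_rot: [3.141, 0.0, 1.163]
force: [1.0, -1.1, 0.3]
grip_width: 0.0001
```

Run:
```python
from h import *
m=camera_model("wrist"); im=grab_frame("wrist"); save("w1.png",im); s=sense(); np.save("w1.npy",np.array([m["fovy"],m["cx"],m["cy"],*np.array(m["T"]).ravel()]))
print(np.round(m["T"],3).tolist(), m["fovy"], np.round(s["ee_pos"],4))
from fit import model
im=im.copy()
for u,v in proj(m,model([ 0.5968,0.0873,-0.4088,1.0226,0.0262])): cv2.circle(im,(int(u),int(v)),3,(255,0,255),1)
save("w1o.png",im)
```

```text
[[0.918, -0.378, -0.123, 0.54], [-0.397, -0.873, -0.285, 0.009], [0.0, 0.31, -0.951, 0.374], [0.0, 0.0, 0.0, 1.0]] 60.61983225019431 [ 0.5113 -0.0588  0.3038]
[ 0.5968  0.0873 -0.4088  1.0226  0.0262]
[[-1.3, -0.1], [-0.4, -0.4], [0.0, -0.1], [1.2, -0.2], [0.2, -0.1], [-0.1, -0.0], [0.5, 1.1], [0.1, 0.4], [-1.3, -0.8], [0.7, 0.5]]
```

View pics/w1o.png

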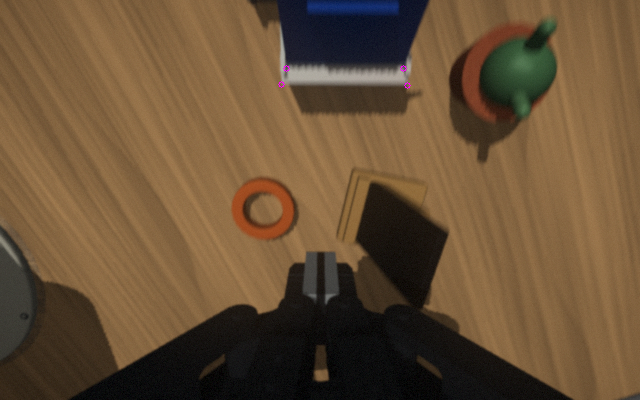

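The wrist overlay shows the organiser's -y rim at (283,85)-(409,82), within 3 px of my model. I'll descend on the hinge side of the flap.

Call:
move_arm(moves=[[[0,0,0,0.013,0.018,0,1],[0,0,0,0.013,0.018,0,1],[0,0,0,0.013,0.018,0,1],[0,0,0,0.014,0.017,-0.01,1],[0,0,0,0,0,-0.029,1],[0,0,0,0,0,-0.029,1],[0,0,0,0,0,-0.029,1],[0,0,0,0,0,-0.029,1],[0,0,0,0,0,0,1],[0,0,0,0,0,0,1]]])

```text
t: 3.8
ee_pos: [0.5612, 0.0054, 0.1787]
eef_rot: [3.141, -0.0, 1.16]
force: [-0.4, -0.2, 1.2]
grip_width: 0.0002
```

Run:
```python
from h import *
s=sense(); print(np.round(s["ee_pos"],4),np.round(s["force"],2))
u=np.array([.3976,.9176]); d=s["ee_pos"][:2]-np.array([.5968,.0873]); print("org x,y",d@[.9176,-.3976],d@u)
im=grab_frame("wrist"); im2=grab_frame("side")
save("s2.png",np.hstack([cv2.resize(im[:260],(480,195)),cv2.resize(im2[150:260,260:430],(301,195))]))
```

```text
[0.5612 0.0054 0.1787] [-0.4  -0.22  1.22]
org x,y -0.00011467188171617447 -0.08931324624436908
```

View pics/s2.png

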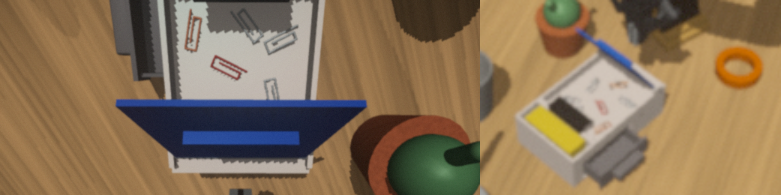

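The picture shows the shut fingertips at (240,190), centred behind the raised flap, whose ridge is at (240,138). I'll fold along an arc at about 48 mm from the hinge.

Call:
move_arm(moves=[[[0,0,0,0.0073,0.0168,-0.0042,1],[0,0,0,0.0039,0.0089,-0.0003,1],[0,0,0,0.0015,0.0035,-0.0028,1],[0,0,0,0.0015,0.0035,-0.0029,1],[0,0,0,0.0013,0.0029,-0.0036,1],[0,0,0,0.0013,0.0029,-0.0036,1],[0,0,0,0.001,0.0022,-0.0041,1],[0,0,0,0.001,0.0022,-0.0041,1],[0,0,0,0.0006,0.0014,-0.0045,1],[0,0,0,0.0006,0.0014,-0.0046,1]]])

```text
t: 5.15
ee_pos: [0.5807, 0.0511, 0.1429]
eef_rot: [-3.142, -0.0, 1.16]
force: [-0.3, -0.5, 1.3]
grip_width: 0.0
```

```bash
cat > st.py <<'E'
from h import *
def st():
    s=sense(); d=s["ee_pos"][:2]-np.array([.5968,.0873]); f=s["force"]
    print("org x,y,tipz mm",np.round(1000*np.array([d@[.9176,-.3976],d@[.3976,.9176],s["ee_pos"][2]-.073]),1),"F org",np.round([f[:2]@[.9176,-.3976],f[:2]@[.3976,.9176],f[2]],2),"t",round(s["t"],2))
E
python3 - <<'E'
from st import *
st(); im=grab_frame("wrist"); im2=grab_frame("side"); save("s3.png",np.hstack([im[:300],im2[150:250,260:420].repeat(3,0).repeat(3,1)[:300,:160*3]])[:, :]) if 0 else save("s3.png",np.hstack([cv2.resize(im[:300],(480,225)),cv2.resize(im2[150:260,260:416],(319,225))]))
st()
E
```

```text
org x,y,tipz mm [ -0.3 -39.6  69.9] F org [-0.09 -0.62  1.27] t 5.15
org x,y,tipz mm [ -0.5 -39.6  69.6] F org [0.29 0.46 1.01] t 5.25
```

View pics/s3.png

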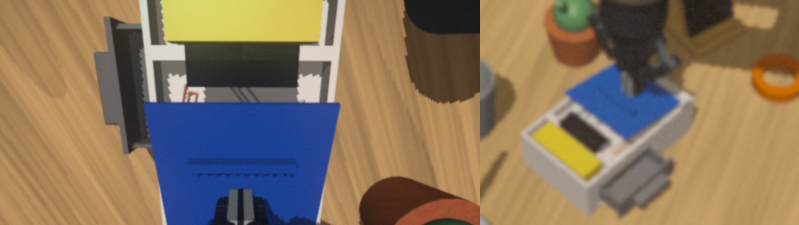

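The flap now lies at about 0.2 rad with the fingertip on the hinge side of the ridge. Next I'll press it flat gently.

Call:
move_arm(moves=[[[0,0,0,0.0002,0.0005,-0.002,1],[0,0,0,0.0002,0.0005,-0.002,1],[0,0,0,0,0,-0.002,1],[0,0,0,0,0,-0.002,1],[0,0,0,0,0,-0.001,1],[0,0,0,0,0,-0.0005,1],[0,0,0,0,0,0,1],[0,0,0,0,0,0,1],[0,0,0,0,0,0,1],[0,0,0,0,0,0,1]]])

```text
t: 6.5
ee_pos: [0.5811, 0.0521, 0.134]
eef_rot: [3.141, -0.0, 1.16]
force: [-0.8, 2.2, 6.9]
grip_width: 0.0001
```

```bash
python3 -c "
from st import *
st()"
```

```text
org x,y,tipz mm [ -0.4 -38.5  61. ] F org [-1.63  1.7   6.86] t 6.5
```

Call:
move_arm(moves=[[[0,0,0,0.001,0.0022,0,1],[0,0,0,0.001,0.0022,0,1],[0,0,0,0.001,0.0022,0,1],[0,0,0,0.001,0.0022,0,1],[0,0,0,0.001,0.0022,0,1],[0,0,0,0.001,0.0022,0,1],[0,0,0,0.001,0.0022,0,1],[0,0,0,0.001,0.0022,0,1],[0,0,0,0.001,0.0022,0,1],[0,0,0,0,0,0,1]]])

```text
t: 7.75
ee_pos: [0.5903, 0.0717, 0.134]
eef_rot: [3.141, 0.0, 1.16]
force: [-0.6, -0.6, 4.3]
grip_width: -0.0001
```

Run:
```python
from st import *
st(); im=grab_frame("wrist"); save("s4.png",im[:330])
```

```text
org x,y,tipz mm [  0.2 -17.   61. ] F org [-0.28 -0.77  4.32] t 7.75
```

View pics/s4.png

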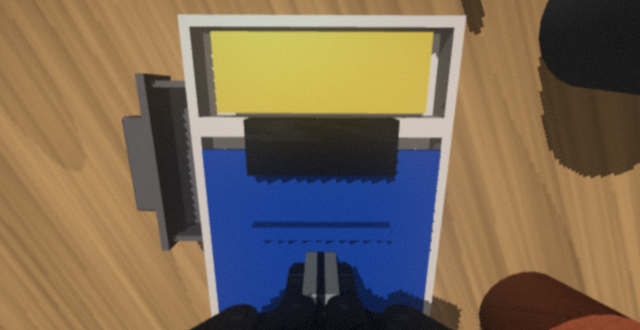

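The flap's free edge (row 150, visible either side of the lip) has passed under the lip, whose front is at about row 177. I'll measure the slide.

Run:
```python
from st import *
st(); m=camera_model("wrist")
def org(uv,z):
    p=onz(m,uv,z)[:2]-[.5968,.0873]; return np.round(1000*np.array([p@[.9176,-.3976],p@[.3976,.9176]]),1)
for n,uv,z in [("edgeL",(225,149.5),.0615),("edgeR",(420,149.5),.0615),("ridge far top",(320,222),.0685),("ridge near",(320,227),.0685),("lip far",(320,118),.0695),("lip front bottom",(320,177),.0645),("body +y L",(180,16),.058),("body+y R",(465,16),.058)]: print(n,org(uv,z))
```

```text
org x,y,tipz mm [  0.2 -17.   60.9] F org [ 0.74 -1.37  4.09] t 7.8
edgeL [-39.6  38.9]
edgeR [41.8 38.7]
ridge far top [-0.   9.1]
ridge near [-0.   6.8]
lip far [ 0.1 52.2]
lip front bottom [ 0.  27.8]
body +y L [-53.2  89.4]
body+y R [55.6 89.2]
```

Edge at y ≈ +39 in the organiser's frame means full slide, and the organiser is still in place. One small extra push, then lift.

Call:
move_arm(moves=[[[0,0,0,0.0008,0.0018,0,1],[0,0,0,0.0008,0.0018,0,1],[0,0,0,0,0,0,1],[0,0,0,0,0,0.003,1],[0,0,0,0,0,0.01,1],[0,0,0,0,0,0.02,1],[0,0,0,0,0,0.03,1],[0,0,0,-0.02,0.008,0.01,1],[0,0,0,-0.02,0.008,0,1],[0,0,0,0,0,0,1]]])

```text
t: 9.05
ee_pos: [0.5509, 0.0919, 0.2075]
eef_rot: [3.141, -0.0, 1.161]
force: [-0.4, -0.6, -0.2]
grip_width: 0.0002
```

Run:
```python
from st import *
st(); m=camera_model("wrist"); im=grab_frame("wrist"); t=grab_frame("top")
save("s5.png",np.hstack([cv2.resize(im,(480,300)),cv2.resize(t[150:250,275:381],(318,300),interpolation=cv2.INTER_CUBIC)]))
```

```text
org x,y,tipz mm [-43.9 -14.  134.5] F org [-0.1  -0.72 -0.21] t 9.05
```

View pics/s5.png

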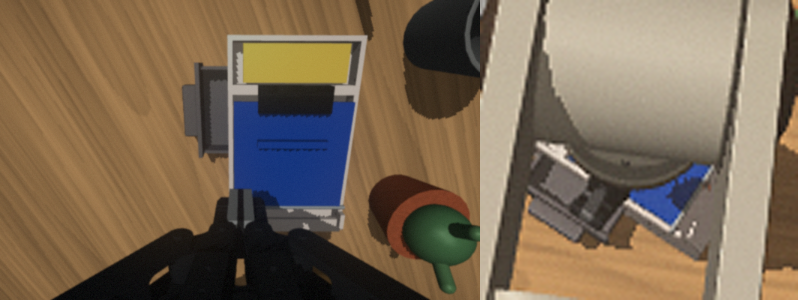

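Released, the flap stays flat and tucked under the lip (flap edge row ~100, lip at (297,98)). Next is the drawer: measure the pull, then descend in front of it.

Run:
```python
from st import *
st(); m=camera_model("wrist")
for n,uv,z in [("pull far",(183*4/3,85*4/3),.03),("pull near",(185*4/3,137*4/3),.03),("panel far",(197*4/3,64*4/3),.038),("edgeL",(238*4/3,101*4/3),.063),("body-x+y",(228*4/3,36*4/3),.058),("body+x+y",(367*4/3,36*4/3),.058)]:
    p=onz(m,uv,z)[:2]-[.5968,.0873]; print(n,np.round(1000*np.array([p@[.9176,-.3976],p@[.3976,.9176]]),1))
```

```text
org x,y,tipz mm [-42.8 -14.1 134.2] F org [ 0.88 -0.38  0.51] t 9.15
pull far [-96.3  50. ]
pull near [-97.9  -0.2]
panel far [-80.9  68.5]
edgeL [-44.6  39.1]
body-x+y [-52.3  88.9]
body+x+y [56.8 88.7]
```

Call:
move_arm(moves=[[[0,0,0,-0.024,0.025,0,1],[0,0,0,-0.024,0.025,0,1],[0,0,0,-0.024,0.024,0,1],[0,0,0,0,0,-0.02,1],[0,0,0,0,0,-0.03,1],[0,0,0,0,0,-0.03,1],[0,0,0,0,0,-0.025,1],[0,0,0,0,0,-0.012,1],[0,0,0,0,0,0,1],[0,0,0,0,0,0,1]]])

```text
t: 10.4
ee_pos: [0.4802, 0.1655, 0.0906]
eef_rot: [3.141, -0.001, 1.16]
force: [0.5, 0.2, -0.0]
grip_width: 0.0002
```

Run:
```python
from st import *
st(); im=grab_frame("wrist"); save("s6.png",im); st()
```

```text
org x,y,tipz mm [-138.    25.4   17.6] F org [ 0.36  0.33 -0.02] t 10.4
org x,y,tipz mm [-138.    25.4   17.6] F org [ 0.56 -0.36  0.35] t 10.45
```

View pics/s6.png

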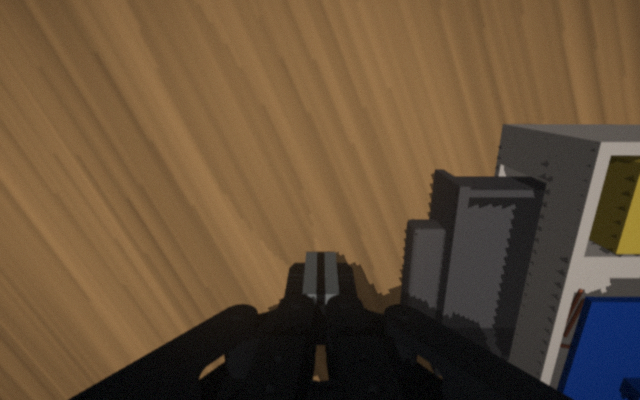

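The shut fingertips are at (321,270), in front of the pull (410-440,220-300). I'll tilt the tool so the gripper body leans away from the organiser, then push along its +x.

Call:
move_arm(moves=[[[-0.06,-0.138,0,-0.0099,0.0043,-0.001,1],[-0.06,-0.138,0,-0.0099,0.0043,-0.002,1],[0,0,0,0.0046,-0.002,0,1],[0,0,0,0.0046,-0.002,0,1],[0,0,0,0.0046,-0.002,0,1],[0,0,0,0.0046,-0.002,0,1],[0,0,0,0.0046,-0.002,0,1],[0,0,0,0.0046,-0.002,0,1],[0,0,0,0.0046,-0.002,0,1],[0,0,0,0,0,0,1]]])

```text
t: 11.7
ee_pos: [0.4923, 0.1599, 0.0866]
eef_rot: [2.841, -0.0, 1.16]
force: [0.5, -0.0, -0.4]
grip_width: 0.0002
```

```bash
cat > st2.py <<'E'
from st import *
from scipy.spatial.transform import Rotation as R
def tip():
    s=sense(); p=s["ee_pos"]+R.from_euler("xyz",s["eef_rot"]).as_matrix()@[0,0,.073]; d=p[:2]-np.array([.5968,.0873]); f=s["force"]
    print("tip org mm",np.round(1000*np.array([d@[.9176,-.3976],d@[.3976,.9176],p[2]]),1),"F",np.round([f[:2]@[.9176,-.3976],f[:2]@[.3976,.9176],f[2]],2),"t",round(s["t"],2))
E
python3 -c "
from st2 import *
tip()"
```

```text
tip org mm [-103.1   25.    16.9] F [ 0.44  0.15 -0.39] t 11.7
```

Call:
move_arm(moves=[[[0,0,0,0.0018,-0.0008,0,1],[0,0,0,0.0018,-0.0008,0,1],[0,0,0,0.0018,-0.0008,0,1],[0,0,0,0.0018,-0.0008,0,1],[0,0,0,0.0009,-0.0004,0,1],[0,0,0,0.0009,-0.0004,0,1],[0,0,0,0.0009,-0.0004,0,1],[0,0,0,0,0,0,1],[0,0,0,0,0,0,1],[0,0,0,0,0,0,1]]])

```text
t: 12.95
ee_pos: [0.502, 0.1556, 0.0867]
eef_rot: [2.841, -0.0, 1.16]
force: [-1.0, -0.0, -0.1]
grip_width: -0.0
```

Run:
```python
from st2 import *
tip(); im=grab_frame("wrist"); save("s7.png",im); tip()
```

```text
tip org mm [-92.5  25.   17. ] F [-0.88 -0.42 -0.14] t 12.95
tip org mm [-92.5  25.   17. ] F [-0.26 -0.14 -0.02] t 13.0
```

View pics/s7.png

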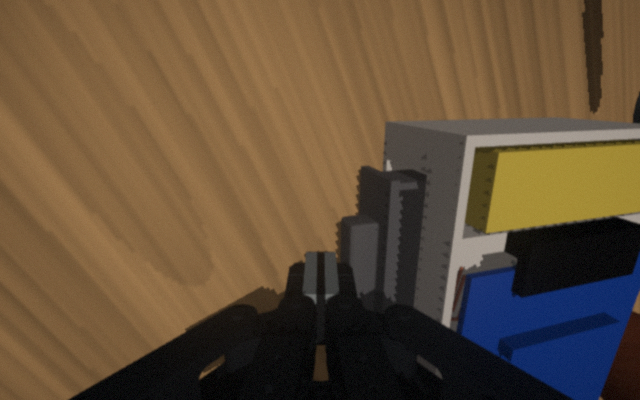

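The finger is against the pull (345,230), and the drawer panel still stands off the body by about 10 mm. I'll continue slowly.

Call:
move_arm(moves=[[[0,0,0,0.0018,-0.0008,0,1],[0,0,0,0.0018,-0.0008,0,1],[0,0,0,0.0018,-0.0008,0,1],[0,0,0,0.0009,-0.0004,0,1],[0,0,0,0.0009,-0.0004,0,1],[0,0,0,0.0009,-0.0004,0,1],[0,0,0,0,0,0,1],[0,0,0,0,0,0,1],[0,0,0,0,0,0,1],[0,0,0,0,0,0,1]]])

```text
t: 14.25
ee_pos: [0.5101, 0.152, 0.0867]
eef_rot: [2.841, -0.0, 1.16]
force: [0.4, 0.6, -0.2]
grip_width: -0.0002
```

Run:
```python
from st2 import *
tip(); im=grab_frame("wrist"); save("s8.png",im); tip()
```

```text
tip org mm [-83.7  24.9  17. ] F [ 0.11  0.67 -0.21] t 14.25
tip org mm [-83.7  24.9  17. ] F [-0.28  0.67  0.08] t 14.3
```

Call:
move_arm(moves=[[[0,0,0,0.0005,-0.0002,0,1],[0,0,0,0.0005,-0.0002,0,1],[0,0,0,0.0005,-0.0002,0,1],[0,0,0,0.0005,-0.0002,0,1],[0,0,0,0.0005,-0.0002,0,1],[0,0,0,0.0005,-0.0002,0,1],[0,0,0,0,0,0,1],[0,0,0,0,0,0,1],[0,0,0,0,0,0,1],[0,0,0,0,0,0,1]]])

```text
t: 15.55
ee_pos: [0.5124, 0.151, 0.0865]
eef_rot: [2.842, 0.0, 1.16]
force: [-10.6, 3.5, 6.1]
grip_width: 0.0002
```

Run:
```python
from st2 import *
tip(); im=grab_frame("wrist"); save("s9.png",im[100:,250:]); tip()
```

```text
tip org mm [-81.2  24.9  16.7] F [-11.07  -1.     6.08] t 15.55
tip org mm [-81.2  24.9  16.8] F [-11.71  -0.84   6.41] t 15.6
```

View pics/s9.png

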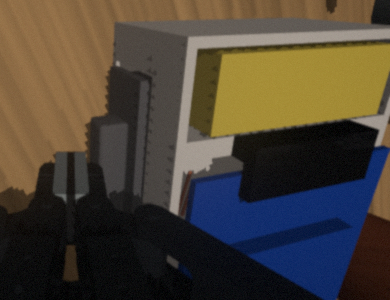

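11 N at the predicted shut position means it's on the end stop. I'll back straight off, then lift clear.

Call:
move_arm(moves=[[[0,0,0,-0.002,0.001,0,1],[0,0,0,-0.007,0.003,0,1],[0,0,0,-0.014,0.006,0,1],[0,0,0,-0.02,0.009,0,1],[0,0,0,-0.02,0.009,0.02,1],[0.06,0.138,0,0,0,0.05,1],[0.06,0.138,0,0,0,0.06,1],[0,0,0,0,0,0.06,1],[0,0,0,0,-0.04,0.04,1],[0,0,0,0,-0.04,0,1]]])

```text
t: 16.85
ee_pos: [0.4495, 0.0988, 0.3196]
eef_rot: [3.137, -0.002, 1.161]
force: [0.6, 0.1, -0.8]
grip_width: -0.0004
```

Run:
```python
from st2 import *
tip(); grab_frame("side"); im=grab_frame("wrist"); sd=grab_frame("side"); m=camera_model("wrist"); tip()
from fit import model
im=im.copy()
for u,v in proj(m,model([ 0.5968,0.0873,-0.4088,0,0])): cv2.circle(im,(int(round(u)),int(round(v))),3,(255,0,255),1)
save("s10.png",np.hstack([cv2.resize(im,(480,300)),cv2.resize(sd[150:260,270:386],(316,300),interpolation=cv2.INTER_CUBIC)]))
```

```text
tip org mm [-139.4  -47.9  246.7] F [ 0.52  0.38 -0.82] t 16.85
tip org mm [-139.8  -48.7  243.8] F [-0.16  0.23 -1.05] t 17.0
[ 0.5968  0.0873 -0.4088  1.0226  0.0262]
[[-1.3, -0.1], [-0.4, -0.4], [0.0, -0.1], [1.2, -0.2], [0.2, -0.1], [-0.1, -0.0], [0.5, 1.1], [0.1, 0.4], [-1.3, -0.8], [0.7, 0.5]]
```

View pics/s10.png

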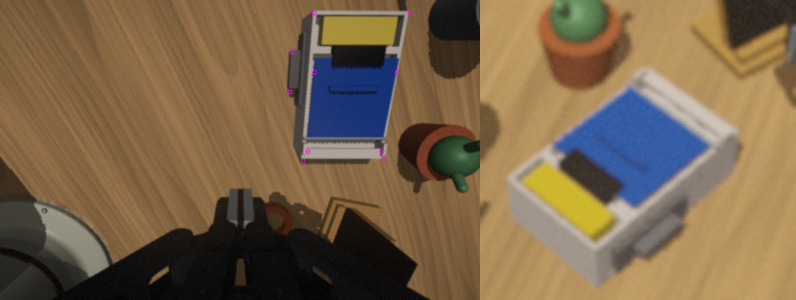

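Both pictures show the flap flat and under the lip. The pull (291,72) matches the model at drawer = 0, and the body corners still sit on the original pose. Handing in.

```bash
python3 -c "
from workcell import close_job
print(close_job())"
```

```text
the job is handed in; nothing more can be done
None
```

The white organiser is closed: the blue flap is tucked under the black lip and the grey drawer is shut. I handed the job in at about 17 s of the 48 s allowed.

- **Flap:** I folded it down along an arc with the shut fingertips and pressed it flat with about 7 N. I then slid it until its free edge measured about 39 mm along the organiser's +y, which is about 9 mm under the lip and the full 14 mm of slide. It stayed tucked after release, in both the first check and the final pictures.
- **Drawer:** I pushed the pull until the end stop gave about 11 N, somewhat more than I had aimed for. In the final picture the pull sits where the model puts it when shut.
- **Organiser and the rest:** In the last wrist picture the organiser's corners matched the originally fitted pose to within a few pixels (1–2 mm). I did not touch the bystanders or the purple look-alike. At hand-in the arm was clear of everything.
- **Disagreement:** The thumb ridge read about 6 mm further along +y than full slide would put it. I took this to be a misread edge in the picture, because both sides of the flap's edge agreed on full slide.

I viewed 11 pictures, one over the budget.

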